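# Heft three sealed tins and hold up the full one

### The job

Three identical closed tins stand on the desk: pick them up one after another, feel their weight and find the heaviest. Seat the two lighter tins upright, fully home and let go in round recesses of the grey tray (any of the three), and finish while still holding the heaviest tin in the gripper, upright and still, its bottom at least 15 cm above the desk: do not put it down or let go at the end. Keep the tins from tipping over and leave the other things on the desk where they are.

Things in the scene. Friction and masses are not known exactly. Their poses are not given: they have to be found in the camera images.
- tin_1: one of three outwardly identical closed aluminium tins, standing on the left half of the desk: cylinder 52 mm across (lid knurling 0.3 mm more), 80 mm high, lid stays shut. They differ only in weight: 0.09 to 0.63 kg each, the heaviest at least 0.2 kg above either other; this cannot be seen. Origin: centre of its underside, z up
- tin_2: one of three outwardly identical closed aluminium tins, standing on the left half of the desk: cylinder 52 mm across (lid knurling 0.3 mm more), 80 mm high, lid stays shut. They differ only in weight: 0.09 to 0.63 kg each, the heaviest at least 0.2 kg above either other; this cannot be seen. Origin: centre of its underside, z up
- tin_3: one of three outwardly identical closed aluminium tins, standing on the left half of the desk: cylinder 52 mm across (lid knurling 0.3 mm more), 80 mm high, lid stays shut. They differ only in weight: 0.09 to 0.63 kg each, the heaviest at least 0.2 kg above either other; this cannot be seen. Origin: centre of its underside, z up
- tray: fixed grey plastic tray, 130 mm (its x) by 280 (its y) by 26 high, on the right half of the desk. Three round recesses 90 mm apart in a row along its y, the row at its x = -20 mm; behind it, at x = +42 mm, a slot with a marker pen in it (pen top about 26 mm above the desk). Origin: centre of its underside, z up
- tray_hole0 (a point): centre of the mouth of a round recess (the one to the tray's +y side), level with the tray's top, 26 mm above the desk; the recess is 58 mm across and 16 mm deep with a 3 mm chamfer at the mouth, its floor 10 mm above the desk. Empty at the start
- tray_hole1 (a point): centre of the mouth of a round recess (the middle one), level with the tray's top, 26 mm above the desk; the recess is 58 mm across and 16 mm deep with a 3 mm chamfer at the mouth, its floor 10 mm above the desk. Empty at the start
- tray_hole2 (a point): centre of the mouth of a round recess (the one to the tray's -y side), level with the tray's top, 26 mm above the desk; the recess is 58 mm across and 16 mm deep with a 3 mm chamfer at the mouth, its floor 10 mm above the desk. Empty at the start
- glue_stick: bystander: standing glue stick, 22 mm across, 90 mm high, behind the work
- marker: bystander: marker pen, 17x135x16 mm, lying in the slot of the tray
- usb_stick: bystander: USB stick lying among the tins, 18x58x9 mm

How it is judged (in metres and radians):
On the way, in this order (a step that is already met when the one before it is completed fails the run):
1. a tin has been lifted off the desk in the gripper (((height (world z) of tin_1 above 0.05 m and contact force between tin_1 and the fingers above 1 N) or (height (world z) of tin_2 above 0.05 m and contact force between tin_2 and the fingers above 1 N) or (height (world z) of tin_3 above 0.05 m and contact force between tin_3 and the fingers above 1 N))), for 0.2 s.
2. both lighter tins (each weighing under 4 N) sit home in round recesses, let go ((((((horizontal distance between tin_2 and tray_hole0 below 0.008 m and z of tin_2 in the frame of tray_hole0 below -0.011 m) or (horizontal distance between tin_2 and tray_hole1 below 0.008 m and z of tin_2 in the frame of tray_hole1 below -0.011 m) or (horizontal distance between tin_2 and tray_hole2 below 0.008 m and z of tin_2 in the frame of tray_hole2 below -0.011 m)) and angle between tin_2's own z axis and vertical below 0.1 rad and contact force between tin_2 and the fingers below 0.2 N and linear speed of tin_2 below 0.03 m/s and contact force between tin_2 and tray below 4 N) and (((horizontal distance between tin_3 and tray_hole0 below 0.008 m and z of tin_3 in the frame of tray_hole0 below -0.011 m) or (horizontal distance between tin_3 and tray_hole1 below 0.008 m and z of tin_3 in the frame of tray_hole1 below -0.011 m) or (horizontal distance between tin_3 and tray_hole2 below 0.008 m and z of tin_3 in the frame of tray_hole2 below -0.011 m)) and angle between tin_3's own z axis and vertical below 0.1 rad and contact force between tin_3 and the fingers below 0.2 N and linear speed of tin_3 below 0.03 m/s and contact force between tin_3 and tray below 4 N)) or ((((horizontal distance between tin_1 and tray_hole0 below 0.008 m and z of tin_1 in the frame of tray_hole0 below -0.011 m) or (horizontal distance between tin_1 and tray_hole1 below 0.008 m and z of tin_1 in the frame of tray_hole1 below -0.011 m) or (horizontal distance between tin_1 and tray_hole2 below 0.008 m and z of tin_1 in the frame of tray_hole2 below -0.011 m)) and angle between tin_1's own z axis and vertical below 0.1 rad and contact force between tin_1 and the fingers below 0.2 N and linear speed of tin_1 below 0.03 m/s and contact force between tin_1 and tray below 4 N) and (((horizontal distance between tin_3 and tray_hole0 below 0.008 m and z of tin_3 in the frame of tray_hole0 below -0.011 m) or (horizontal distance between tin_3 and tray_hole1 below 0.008 m and z of tin_3 in the frame of tray_hole1 below -0.011 m) or (horizontal distance between tin_3 and tray_hole2 below 0.008 m and z of tin_3 in the frame of tray_hole2 below -0.011 m)) and angle between tin_3's own z axis and vertical below 0.1 rad and contact force between tin_3 and the fingers below 0.2 N and linear speed of tin_3 below 0.03 m/s and contact force between tin_3 and tray below 4 N)) or ((((horizontal distance between tin_1 and tray_hole0 below 0.008 m and z of tin_1 in the frame of tray_hole0 below -0.011 m) or (horizontal distance between tin_1 and tray_hole1 below 0.008 m and z of tin_1 in the frame of tray_hole1 below -0.011 m) or (horizontal distance between tin_1 and tray_hole2 below 0.008 m and z of tin_1 in the frame of tray_hole2 below -0.011 m)) and angle between tin_1's own z axis and vertical below 0.1 rad and contact force between tin_1 and the fingers below 0.2 N and linear speed of tin_1 below 0.03 m/s and contact force between tin_1 and tray below 4 N) and (((horizontal distance between tin_2 and tray_hole0 below 0.008 m and z of tin_2 in the frame of tray_hole0 below -0.011 m) or (horizontal distance between tin_2 and tray_hole1 below 0.008 m and z of tin_2 in the frame of tray_hole1 below -0.011 m) or (horizontal distance between tin_2 and tray_hole2 below 0.008 m and z of tin_2 in the frame of tray_hole2 below -0.011 m)) and angle between tin_2's own z axis and vertical below 0.1 rad and contact force between tin_2 and the fingers below 0.2 N and linear speed of tin_2 below 0.03 m/s and contact force between tin_2 and tray below 4 N)))), for 0.2 s.
At the end, for the whole second after the job is handed in: The two lighter tins stand let go and at rest in round recesses (each weighing under 4 N, 8 mm off centre at most, 11 mm deep or more, under 0.1 rad tilt); the heaviest hangs in the fingers alone, underside over 0.14 m above the desk, under 0.3 rad tilt, still (0.03 m/s) ((((((horizontal distance between tin_2 and tray_hole0 below 0.008 m and z of tin_2 in the frame of tray_hole0 below -0.011 m) or (horizontal distance between tin_2 and tray_hole1 below 0.008 m and z of tin_2 in the frame of tray_hole1 below -0.011 m) or (horizontal distance between tin_2 and tray_hole2 below 0.008 m and z of tin_2 in the frame of tray_hole2 below -0.011 m)) and angle between tin_2's own z axis and vertical below 0.1 rad and contact force between tin_2 and the fingers below 0.2 N and linear speed of tin_2 below 0.03 m/s and contact force between tin_2 and tray below 4 N) and (((horizontal distance between tin_3 and tray_hole0 below 0.008 m and z of tin_3 in the frame of tray_hole0 below -0.011 m) or (horizontal distance between tin_3 and tray_hole1 below 0.008 m and z of tin_3 in the frame of tray_hole1 below -0.011 m) or (horizontal distance between tin_3 and tray_hole2 below 0.008 m and z of tin_3 in the frame of tray_hole2 below -0.011 m)) and angle between tin_3's own z axis and vertical below 0.1 rad and contact force between tin_3 and the fingers below 0.2 N and linear speed of tin_3 below 0.03 m/s and contact force between tin_3 and tray below 4 N) and height (world z) of tin_1 above 0.14 m and angle between tin_1's own z axis and vertical below 0.3 rad and linear speed of tin_1 below 0.03 m/s and contact force between tin_1 and the fingers above 1 N and contact force between tin_1 and tray below 0.1 N) or ((((horizontal distance between tin_1 and tray_hole0 below 0.008 m and z of tin_1 in the frame of tray_hole0 below -0.011 m) or (horizontal distance between tin_1 and tray_hole1 below 0.008 m and z of tin_1 in the frame of tray_hole1 below -0.011 m) or (horizontal distance between tin_1 and tray_hole2 below 0.008 m and z of tin_1 in the frame of tray_hole2 below -0.011 m)) and angle between tin_1's own z axis and vertical below 0.1 rad and contact force between tin_1 and the fingers below 0.2 N and linear speed of tin_1 below 0.03 m/s and contact force between tin_1 and tray below 4 N) and (((horizontal distance between tin_3 and tray_hole0 below 0.008 m and z of tin_3 in the frame of tray_hole0 below -0.011 m) or (horizontal distance between tin_3 and tray_hole1 below 0.008 m and z of tin_3 in the frame of tray_hole1 below -0.011 m) or (horizontal distance between tin_3 and tray_hole2 below 0.008 m and z of tin_3 in the frame of tray_hole2 below -0.011 m)) and angle between tin_3's own z axis and vertical below 0.1 rad and contact force between tin_3 and the fingers below 0.2 N and linear speed of tin_3 below 0.03 m/s and contact force between tin_3 and tray below 4 N) and height (world z) of tin_2 above 0.14 m and angle between tin_2's own z axis and vertical below 0.3 rad and linear speed of tin_2 below 0.03 m/s and contact force between tin_2 and the fingers above 1 N and contact force between tin_2 and tray below 0.1 N) or ((((horizontal distance between tin_1 and tray_hole0 below 0.008 m and z of tin_1 in the frame of tray_hole0 below -0.011 m) or (horizontal distance between tin_1 and tray_hole1 below 0.008 m and z of tin_1 in the frame of tray_hole1 below -0.011 m) or (horizontal distance between tin_1 and tray_hole2 below 0.008 m and z of tin_1 in the frame of tray_hole2 below -0.011 m)) and angle between tin_1's own z axis and vertical below 0.1 rad and contact force between tin_1 and the fingers below 0.2 N and linear speed of tin_1 below 0.03 m/s and contact force between tin_1 and tray below 4 N) and (((horizontal distance between tin_2 and tray_hole0 below 0.008 m and z of tin_2 in the frame of tray_hole0 below -0.011 m) or (horizontal distance between tin_2 and tray_hole1 below 0.008 m and z of tin_2 in the frame of tray_hole1 below -0.011 m) or (horizontal distance between tin_2 and tray_hole2 below 0.008 m and z of tin_2 in the frame of tray_hole2 below -0.011 m)) and angle between tin_2's own z axis and vertical below 0.1 rad and contact force between tin_2 and the fingers below 0.2 N and linear speed of tin_2 below 0.03 m/s and contact force between tin_2 and tray below 4 N) and height (world z) of tin_3 above 0.14 m and angle between tin_3's own z axis and vertical below 0.3 rad and linear speed of tin_3 below 0.03 m/s and contact force between tin_3 and the fingers above 1 N and contact force between tin_3 and tray below 0.1 N))); the arm keeps its last pose, push and grip.
It fails at once if a tin tips over (0.7 rad) (angle between any of tin_1, tin_2, tin_3's own z axis and vertical above 0.7 rad).
It fails at once if the marker pen is moved more than 30 mm (distance of marker from where it was at the start of the episode above 0.03 m).
It fails at once if the USB stick is moved more than 30 mm (distance of usb_stick from where it was at the start of the episode above 0.03 m).
It fails at once if the glue stick is moved more than 30 mm (distance of glue_stick from where it was at the start of the episode above 0.03 m).
It also fails if it takes over 72 s, if anything falls off the work surface, if the arm or the gripper's body presses on something with over 40 N, if the wrist force passes 120 N, or if a joint passes its speed limit or range.

### The arm

A 6-joint arm with a two-finger parallel gripper is mounted at the origin on a cart in front of the work surface, level with it; the furniture and walls round the work are solid. World frame = base frame: x ahead of the robot, y to its left, z up, the work surface at z = 0. Lengths are in mm, angles in rad, forces in N, time in s.
With the tool pointing down it reaches from about 375 to 825 mm from the base axis. Payload 5.5 kg.
Tool frame: the origin (TCP) lies between the finger pads; the fingertips stand 11 mm ahead of it and the grasp point (between the pads) lies 8 mm behind it (manip.tips_ahead is the distance from the TCP to the fingertips, in mm); z points along the fingers, y is the direction in which the jaws open and shut (so a half turn about z gives the same grasp; the last joint's range is limited). The gripper opens to 85 mm and grips with 20 to 120 N. Pads are 22 mm wide; open, the fingers measure 114 mm over their backs; the gripper's body (76 mm by 85 mm) begins 54 mm behind the grasp point. The pads swing forward as they close: fully open they stand 13 mm farther back than shut.
Start: joints at [1.27, 0.314, -0.047, 1.21, 0, 1.571], TCP at [177.767, 573.056, 202.799] pointing down, gripper open.
Joint ranges: [-2.67, 2.67], [-0.69, 1.73], [-1.03, 1.25], [-2.08, 2.16], [-1.42, 1.45], [-3.14, 3.14]. Speed limits (rad/s): [2.39, 2.39, 3.01, 3.14, 3.14, 3.14].

### API

Orientations are given as a rotation vector (axis times angle).
In Python, from plant import manip, viewer, close_job gives the robot as it stands.
- The arm moves only by the tool drive_tool, never from a script. Its argument "steps" is a list of rows, each a list of 3 entries, a list of its own where there are three numbers: the shift along the tool's x, y, z in mm, then the turn about the tool's z in rad, then the finger opening in mm, from 0 to 85.4. In form: [[[tx, ty, tz], roll, hand], ...]. A call has 1 to 20 rows; each row shifts and turns the commanded pose from where the row before left it, along the tool's axes as they then stand; what a row does not reach is not made up. A row lasts 1/12 s, in which the tool goes at most 41.7 mm and 7.16 degrees, less where a joint would pass 70% of its speed; a pose out of reach is approached as far as the arm can. A call with a gripper value outside its range is refused whole. The fingers move at their own pace and stop on an object; "squeeze" is the grip in N (left out, the last holds). Time passes only in rows, so rows that do not move let the fingers close. It gives the time, the measured TCP pose, the force and the opening at its end, in the units of the state.
- manip.sense(): the state, without advancing time (a new reading comes with each control period).
- viewer.grab_frame(name): name is "side" or "top"; returns the picture (420x560x3 uint8, red, green, blue); there is no depth.
- viewer.camera_params(name): a dict with "camera_matrix" (3x3 intrinsics, pixels), "k1" (the pictures are not rectified: a ray, as slopes to the right and down, at radius r is drawn at 1 + k1 r^2 times it, then the intrinsics apply), "world_to_cam" (4x4, takes a point from world to camera coordinates). Camera axes: x right, y down, z forward; pixel columns grow to the right and rows downward; lengths in mm; the calibration is good to about 2 mm. A picture is of the moment at which its call begins. camera_params takes no time and is no camera call.
- close_job(): hands the job in, once; it reports no verdict.
Trained networks look in the newest picture that a camera, given by its name, has taken for a name from the list of things; names that differ only in an ending like _2 or _b are one class to them, and where a whole thing is asked for, a point or a joint stands for the part that bears it (a point fixed in the world has none). Each returns a list of dicts, best first, with "score" (0 to 1); they miss things now and then, are a little off and sometimes report something else, mostly with a low value. They report only what shows in the picture. A call takes as long as a camera call.
- viewer.cut_out(thing, camera): "region" (420x560 bool, what is visible of it) and "position" ([column, row] in pixels, amid what is visible of it).
- viewer.mark_of(thing, camera): "position" ([column, row] in pixels: a listed point, or the origin of a listed thing).
The state is a dict: "clock": time; "q": joint angles; "qd": joint speeds; "tau": joint torques, N m; "ee_pos": TCP position; "tool_rot": TCP orientation; "ft_force": force on the tool from outside, world axes, zero at the start; "wrist_torque": the same for the moment, N m; "width": finger opening in mm.
Only numpy, scipy, OpenCV 4.12 (cv2) and the standard library are available. Lean on these libraries where they do the work, as an engineer would, in place of code of your own. Each camera call takes 0.05 s, during which the arm holds its last target.

## Working session

There is one attempt and no reset: what is moved stays moved. The work goes in short steps, Python scripts to look and compute and a tool call to move; the robot and the scene stay as the last step left them, time stands still between calls to the robot, and variables do not carry over. Pictures are saved under pics/ and viewed, and the job is handed in when it is done.

Besides the shell and the picture viewer there is one more tool, called after "Emit:" as name(argument=value, ...) on one line, values as JSON. drive_tool: Moves the arm, as the interface text tells. Its arguments: {"type":"object","properties":{"steps":{"type":"array","items":{"type":"array"}},"squeeze":{"type":"number"}},"required":["steps"]}

```bash
ls; mkdir -p pics; python3 - <<'E'
from plant import manip, viewer
import cv2
print(manip.sense())
for n in ["top","side"]:
    im=viewer.grab_frame(n); cv2.imwrite(f"pics/{n}0.png",im[:,:,::-1])
    print(n,viewer.camera_params(n))
    for t in ["tin_1","tray_hole0","tray_hole1","tray_hole2","tray","usb_stick","glue_stick"]:
        if n=="top": print(t,[(round(d["score"],2),[round(float(v),1) for v in d["position"]]) for d in viewer.mark_of(t,n)])
print(manip.sense()["clock"])
E
```

```text
pics
{'clock': 0.0, 'q': array([ 1.26997142e+00,  3.14228449e-01, -4.81017378e-02,  1.21018789e+00,
       -2.45788655e-05,  1.57075767e+00]), 'qd': array([ 0.00087183, -0.0001563 ,  0.00064949, -0.00198785,  0.00035647,
        0.00025406]), 'tau': array([-1.31656583e-03, -5.39588535e+01,  3.39751196e+01,  1.90321519e-02,
       -2.24498935e-04,  5.68608115e-06]), 'ee_pos': array([177.60501571, 572.44578216, 201.92321546]), 'tool_rot': array([-4.70659651e-01, -3.10589894e+00,  2.67955822e-03]), 'ft_force': array([-0.54566843,  0.24918649, -0.24782028]), 'wrist_torque': array([-0.00906818,  0.04706636, -0.01399324]), 'width': 85.40821987768744}
top {'camera_matrix': array([[409.20449745,   0.        , 278.56402049],
       [  0.        , 409.20449745, 207.1098875 ],
       [  0.        ,   0.        ,   1.        ]]), 'k1': -0.08523152165961552, 'world_to_cam': array([[-1.78818640e-02, -9.99789610e-01,  1.00486411e-02,
         3.26569335e+01],
       [-9.96993037e-01,  1.70721369e-02, -7.55872132e-02,
         5.48902271e+02],
       [ 7.53997586e-02, -1.13700655e-02, -9.97088561e-0
[... 437 characters left out ...]
5.2])]
tray [(0.94, [378.9, 210.8])]
usb_stick [(0.66, [154.2, 205.0])]
glue_stick [(0.47, [155.7, 207.1]), (0.44, [266.0, 143.9])]
side {'camera_matrix': array([[406.50911031,   0.        , 277.87956586],
       [  0.        , 406.50911031, 214.53272819],
       [  0.        ,   0.        ,   1.        ]]), 'k1': 0.042192177392942926, 'world_to_cam': array([[ 8.33101061e-01, -5.53056662e-01,  8.42329050e-03,
        -4.75879375e+02],
       [-2.13833987e-01, -3.36080358e-01, -9.17237711e-01,
         1.70964979e+02],
       [ 5.10115329e-01,  7.62350524e-01, -3.98251213e-01,
         7.76604407e+02],
       [ 0.00000000e+00,  0.00000000e+00,  0.00000000e+00,
         1.00000000e+00]])}
0.45
```

View pics/top0.png

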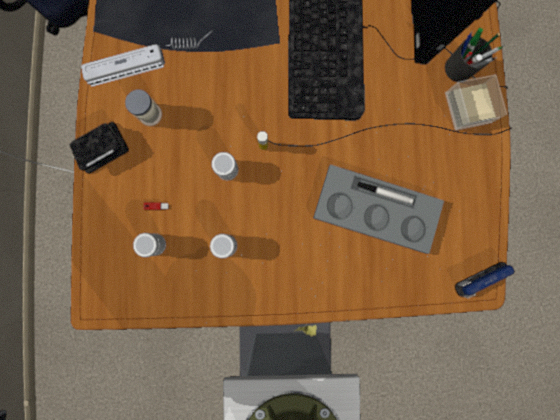

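View pics/side0.png

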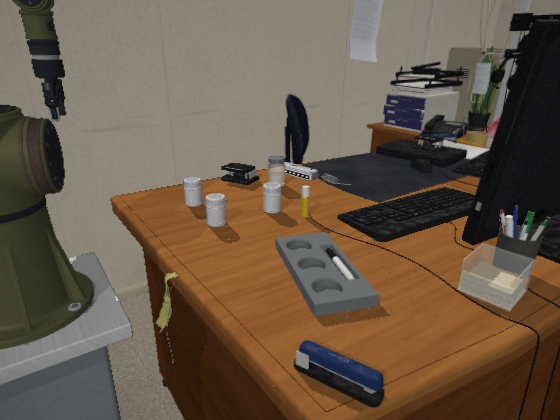

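```bash
cat > h.py <<'E'
import numpy as np, cv2
from plant import manip, viewer
def ray(n,uv):
    p=viewer.camera_params(n);K=p["camera_matrix"];T=p["world_to_cam"]
    # drawn = ray*(1+k1 r^2): OpenCV model with k1 only
    s=cv2.undistortPointsIter(np.array([[uv]],float),K,np.array([p["k1"],0,0,0.]),None,None,(3,100,1e-12))[0,0]
    d=T[:3,:3].T@np.array([s[0],s[1],1.]); o=-T[:3,:3].T@T[:3,3]
    return o,d
def at(n,uv,z):
    o,d=ray(n,uv); return (o+d*(z-o[2])/d[2])
def proj(n,P):
    p=viewer.camera_params(n);T=p["world_to_cam"]
    return cv2.projectPoints(np.array(P,float).reshape(-1,1,3),cv2.Rodrigues(T[:3,:3])[0],T[:3,3],p["camera_matrix"],np.array([p["k1"],0,0,0.]))[0][:,0]
E
python3 - <<'E'
from h import *
np.set_printoptions(precision=1,suppress=True)
for uv in [(228,245.7),(226.7,169.6),(154.5,245.1)]: print("tin",at("top",uv,0))
for uv in [(335.6,205.2),(375.1,218.1),(415,226.9)]: print("hole",at("top",uv,26))
print("tray",at("top",(378.9,210.8),0)); print("usb",at("top",(154.2,205),5),"glue",at("top",(266,143.9),0))
E
```

```text
tin [462.3 143.    0. ]
tin [642.5 144.5   0. ]
tin [466.2 316.7   0. ]
hole [ 551.1 -108.3   26. ]
hole [ 519.7 -199.2   26. ]
hole [ 497.6 -292.3   26. ]
tray [ 538.1 -215.4    0. ]
usb [560.6 316.2   5. ] glue [703.1  50.1   0. ]
```

```bash
python3 - <<'E'
import cv2
a=cv2.imread("pics/top0.png")
cv2.imwrite("pics/z1.png",cv2.resize(a[155:260,305:455],(750,525),interpolation=cv2.INTER_CUBIC))
cv2.imwrite("pics/z2.png",cv2.resize(a[140:265,125:285],(768,600),interpolation=cv2.INTER_CUBIC))
E
```

```text
(no output)
```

View pics/z1.png

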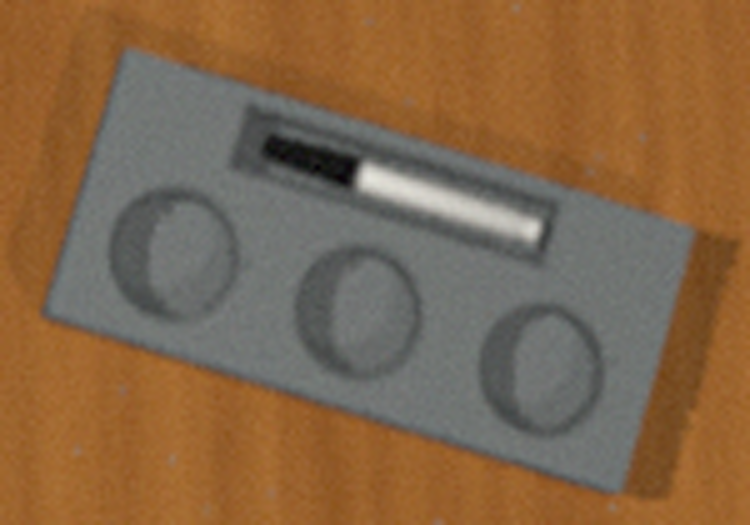

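View pics/z2.png

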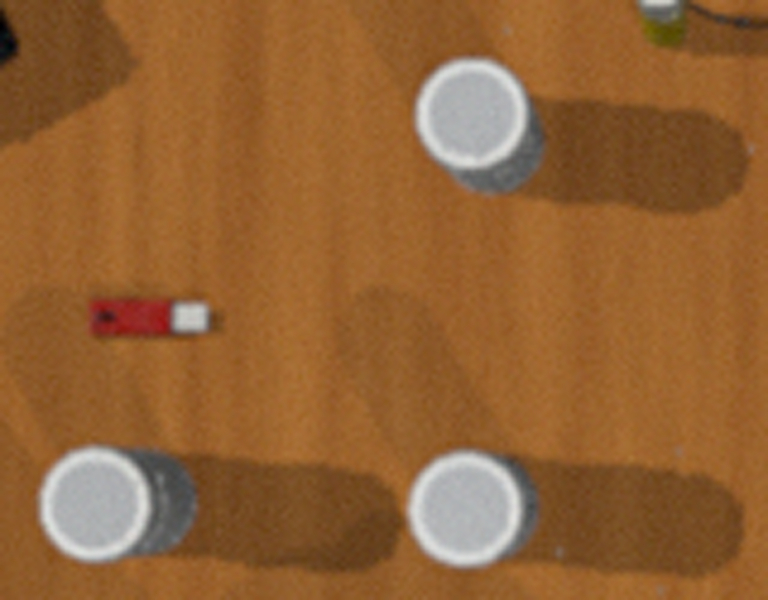

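```bash
cat > fit.py <<'E'
from h import *
from scipy.optimize import least_squares
np.set_printoptions(precision=1,suppress=True)
z1=lambda p:((p[0]+.5)/5-.5+305,(p[1]+.5)/5-.5+155)
z2=lambda p:((p[0]+.5)/4.8-.5+125,(p[1]+.5)/4.8-.5+140)
for p in [(472,114),(465,509),(96,505)]: print("tin",at("top",z2(p),80))
loc=np.array([[-20,90],[-20,0],[-20,-90],[65,140],[65,-140],[-65,-140],[-65,140]],float)
px=[(174,254),(358,312),(542,370),(128,48),(693,230),(622,492),(45,318)]
W=np.array([at("top",z1(p),26)[:2] for p in px]); print(W)
def T(v): c,s=np.cos(v[2]),np.sin(v[2]); return loc@np.array([[c,-s],[s,c]]).T+v[:2]
r=least_squares(lambda v:(T(v)-W).ravel(),[540,-215,-.2]); print(r.x[:2],round(r.x[2],3)); print(T(r.x)-W); print("holes",T(r.x)[:3])
a=cv2.imread("pics/side0.png"); 
for q in proj("side",np.c_[T(r.x),np.full(7,26)]): cv2.drawMarker(a,tuple(int(round(k)) for k in q),(0,0,255),0,5)
for p in [(472,114),(465,509),(96,505)]:
    c=at("top",z2(p),80); t=np.linspace(0,6.28,40)
    for z in (0,80):
        for q in proj("side",np.c_[c[0]+26*np.cos(t),c[1]+26*np.sin(t),0*t+z]): a[int(round(q[1])),int(round(q[0]))]=(0,0,255)
cv2.imwrite("pics/s1.png",cv2.resize(a[165:320,170:385],(800,577),interpolation=cv2.INTER_NEAREST))
E
python3 fit.py
```

```text
tin [642.8 143.5  80. ]
tin [463.9 147.9  80. ]
tin [468.1 314.9  80. ]
[[ 550.5 -117.1]
 [ 522.2 -201.8]
 [ 493.7 -287.4]
 [ 646.9  -98.6]
 [ 557.7 -362.6]
 [ 436.5 -323.1]
 [ 522.1  -56.8]]
[ 540.9 -209.5] -0.32
[[-0.3 -0.6]
 [-0.3 -1.3]
 [-0.1 -1.3]
 [-0.2  1.6]
 [ 1.  -0.2]
 [-1.3  1.2]
 [ 1.1  0.7]]
holes [[ 550.2 -117.7]
 [ 522.  -203.2]
 [ 493.7 -288.6]]
```

View pics/s1.png

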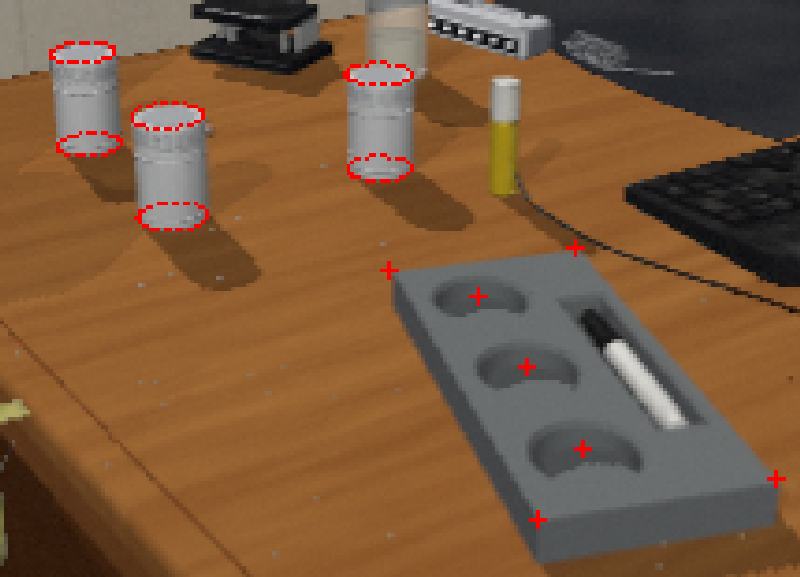

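```bash
cat >> h.py <<'E'
from scipy.spatial.transform import Rotation as Rn
np.set_printoptions(precision=2,suppress=True)
def shift(target,cmd=None):
    s=manip.sense(); R=Rn.from_rotvec(s["tool_rot"]).as_matrix()
    p=s["ee_pos"] if cmd is None else np.array(cmd)
    print("clock",round(s["clock"],2),"pos",s["ee_pos"],"tilt",np.degrees(np.arccos(-R[2,2])),"xdir",R[:2,0],"q6",s["q"][5],"w",s["width"],"F",s["ft_force"])
    print("shift tool",R.T@(np.array(target)-p))
E
python3 - <<'E'
from h import *
shift([468,315,110],[177.767,573.056,202.799])
E
```

```text
clock 0.45 pos [177.75 573.02 202.72] tilt 0.008245135895444651 xdir [-0.96  0.3 ] q6 1.5708212298645614 w 85.55361358669812 F [ 0.34  0.35 -0.54]
shift tool [-353.66 -160.46   92.82]
```

Emit:
drive_tool(steps=[[[-12,-5,3],0,85],[[-24.4,-11.1,6.4],0,85],[[-24.4,-11.1,6.4],0,85],[[-24.4,-11.1,6.4],0,85],[[-24.4,-11.1,6.4],0,85],[[-24.4,-11.1,6.4],0,85],[[-24.4,-11.1,6.4],0,85],[[-24.4,-11.1,6.4],0,85],[[-24.4,-11.1,6.4],0,85],[[-24.4,-11.1,6.4],0,85],[[-24.4,-11.1,6.4],0,85],[[-24.4,-11.1,6.4],0,85],[[-24.4,-11.1,6.4],0,85],[[-24.4,-11.1,6.4],0,85],[[-24.4,-11.1,6.4],0,85],[[0,0,0],0,85],[[0,0,0],0,85],[[0,0,0],0,85]], squeeze=40)

```text
clock: 1.95
ee_pos: [467.8, 314.6, 110.2]
tool_rot: [-0.472, -3.105, 0.0]
ft_force: [-1.2, 0.9, -0.7]
width: 85.1
```

```bash
python3 - <<'E'
from h import *
shift([468,315,45])
for n in ["top","side"]: cv2.imwrite(f"pics/{n}1.png",viewer.grab_frame(n)[:,:,::-1])
a=cv2.imread("pics/top1.png");b=cv2.imread("pics/side1.png")
cv2.imwrite("pics/c1.png",np.hstack([cv2.resize(a[180:300,80:240],(400,300)),cv2.resize(b[110:230,140:300],(400,300))]))
E
```

```text
clock 1.95 pos [467.8  314.64 110.17] tilt 0.02757577226567479 xdir [-0.95  0.3 ] q6 0.893484060291201 w 85.120790146418 F [-1.15  0.92 -0.7 ]
shift tool [-0.12  0.41 65.17]
```

View pics/c1.png

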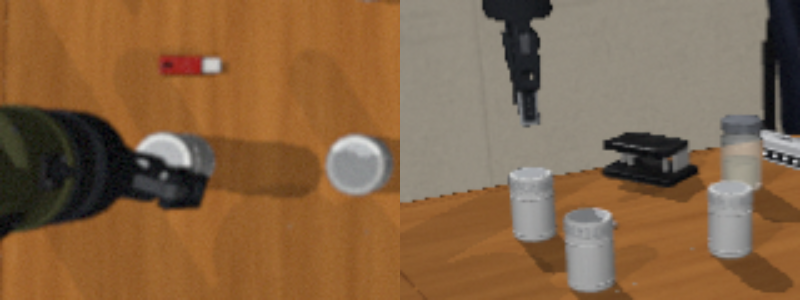

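```bash
python3 - <<'E'
from h import *
p=manip.sense()["ee_pos"]; y=np.array([.297,.955,0])
for n,(x0,y0) in [("top",(80,180)),("side",(140,110))]:
    for d in (-42,0,42):
        print(n,d,(proj(n,p+d*y+[0,0,2])[0]-[x0,y0])*2.5)
E
```

```text
top -42 [196.06 177.75]
top 0 [148.59 163.33]
top 42 [101.56 148.96]
side -42 [129.38 155.42]
side 0 [125.99 145.05]
side 42 [122.81 135.29]
```

```bash
python3 - <<'E'
from h import *
p=manip.sense()["ee_pos"]; y=np.array([.297,.955,0])
out=[]
for n,(x0,y0) in [("top",(100,200)),("side",(160,100))]:
    a=cv2.imread(f"pics/{n}1.png")
    k=5; c=cv2.resize(a[y0:y0+100,x0:x0+80],None,fx=k,fy=k)
    for d,col in ((-43,(0,0,255)),(0,(0,255,0)),(43,(255,0,0))):
        for z in (0,50):
            q=(proj(n,p+d*y+[0,0,z])[0]-[x0,y0]+.5)*k; cv2.drawMarker(c,tuple(int(v) for v in q),col,0 if z==0 else 1,8)
    out.append(c)
cv2.imwrite("pics/c2.png",np.hstack(out))
E
```

```text
(no output)
```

View pics/c2.png

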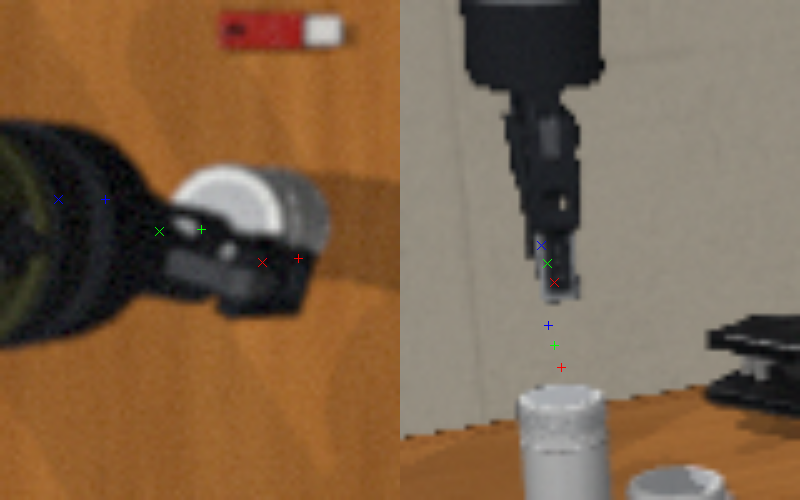

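```bash
python3 - <<'E'
from h import *
def tri(a,b):
    o1,d1=ray("top",a);o2,d2=ray("side",b);d1/=np.linalg.norm(d1);d2/=np.linalg.norm(d2)
    A=np.c_[d1,-d2];t=np.linalg.lstsq(A,o2-o1,rcond=None)[0];p,q=o1+t[0]*d1,o2+t[1]*d2
    print((p+q)/2,np.linalg.norm(p-q))
tri((161,257),(192,159.6)); tri((145,245.2),(192.5,179))
p=manip.sense()["ee_pos"]; y=np.array([.297,.955,0]); print(p-43*y)
E
```

```text
[447.72 256.45 155.74] 6.915565530894534
[468.78 313.67  78.68] 3.407471392809362
[454.75 274.43 110.47]
```

```bash
python3 - <<'E'
from h import *
print(manip.tips_ahead,[x for x in dir(manip) if x[0]!='_'],[x for x in dir(viewer) if x[0]!='_'])
E
```

```text
11.0 ['Unreachable', 'sense', 'tips_ahead'] ['camera_params', 'cut_out', 'grab_frame', 'mark_of']
```

Emit:
drive_tool(steps=[[[0,0.4,10],0,85],[[0,0,10],0,85],[[0,0,8],0,85],[[0,0,0],0,85]])

```text
clock: 2.38
ee_pos: [466.1, 314.7, 79.6]
tool_rot: [-0.469, -3.103, 0.004]
ft_force: [-0.6, -0.0, 0.6]
width: 85.1
```

```bash
cat >> h.py <<'E'
def pic(tag,boxes,k=4,marks=True):
    out=[]
    s=manip.sense();p=s["ee_pos"];y=Rn.from_rotvec(s["tool_rot"]).as_matrix()[:,1]
    for n,(x0,y0,w,h) in boxes.items():
        a=viewer.grab_frame(n)[:,:,::-1]; cv2.imwrite(f"pics/{tag}_{n}.png",a)
        c=cv2.resize(a[y0:y0+h,x0:x0+w],None,fx=k,fy=k)
        if marks:
            for d,col in ((-s["width"]/2,(0,0,255)),(0,(0,255,0)),(s["width"]/2,(255,0,0))):
                q=(proj(n,p+d*y)[0]-[x0,y0]+.5)*k; cv2.drawMarker(c,tuple(int(v) for v in q),col,0,8)
        out.append(c)
    cv2.imwrite(f"pics/{tag}.png",np.hstack(out))
E
python3 - <<'E'
from h import *
shift([468,315,45]); pic("d1",{"top":(100,200,80,100),"side":(160,100,80,100)},5)
E
```

```text
clock 2.38 pos [466.14 314.74  79.57] tilt 0.2265771814938303 xdir [-0.96  0.3 ] q6 0.8938852113027765 w 85.05475526114165 F [-0.6  -0.    0.61]
shift tool [-1.79  0.9  34.56]
```

View pics/d1.png

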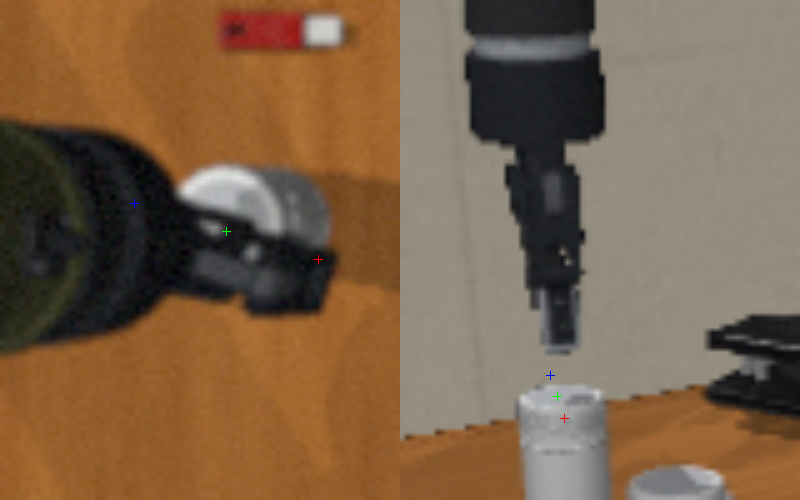

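Emit:
drive_tool(steps=[[[0,0,8],0,85],[[0,0,8],0,85],[[0,0,8],0,85],[[0,0,8],0,85],[[0,0,5],0,85],[[0,0,0],0,85],[[0,0,0],0,85]])

```text
clock: 3.07
ee_pos: [467.7, 315.2, 44.7]
tool_rot: [-0.471, -3.105, 0.001]
ft_force: [0.9, -1.2, -0.9]
width: 85.0
```

```bash
python3 - <<'E'
from h import *
shift([468,315,45]); pic("d2",{"top":(100,200,80,100),"side":(160,130,80,100)},5)
E
```

```text
clock 3.07 pos [467.72 315.2   44.68] tilt 0.06262321279372728 xdir [-0.96  0.3 ] q6 0.8938385523612331 w 85.04566227463403 F [ 0.9  -1.23 -0.94]
shift tool [-0.33 -0.1  -0.32]
```

View pics/d2.png

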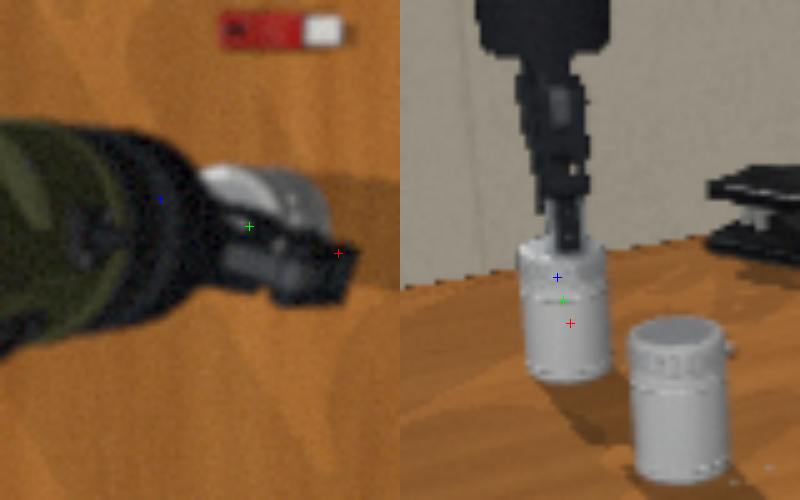

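Emit:
drive_tool(steps=[[[0,0,0],0,70],[[0,0,0],0,62],[[0,0,0],0,58],[[0,0,0],0,58]], squeeze=20)

```text
clock: 3.5
ee_pos: [468.2, 315.6, 45.5]
tool_rot: [0.471, 3.106, 0.001]
ft_force: [0.2, 0.1, 0.2]
width: 57.7
```

```bash
python3 - <<'E'
from h import *
shift([468,315,45]); pic("d3",{"top":(100,200,80,100),"side":(160,130,80,100)},5)
E
```

```text
clock 3.5 pos [468.24 315.59  45.47] tilt 0.02755099834552562 xdir [-0.96  0.3 ] q6 0.8938451216514905 w 57.698532655442435 F [0.23 0.15 0.24]
shift tool [ 0.06 -0.64  0.47]
```

View pics/d3.png

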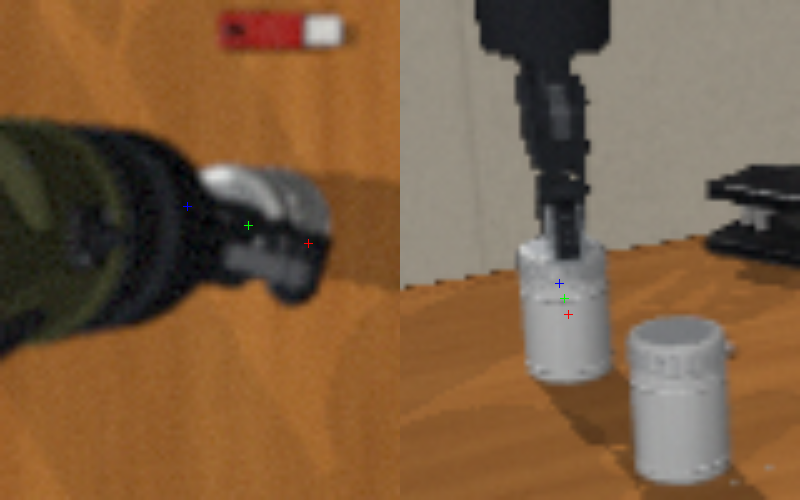

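Emit:
drive_tool(steps=[[[0,-0.3,5],0,58],[[0,-0.3,5],0,58],[[0,0,5],0,58],[[0,0,0],0,58],[[0,0,0],0,55],[[0,0,0],0,53],[[0,0,0],0,51],[[0,0,0],0,48],[[0,0,0],0,48]])

```text
clock: 4.35
ee_pos: [467.9, 315.1, 30.3]
tool_rot: [0.471, 3.106, 0.0]
ft_force: [-0.6, 0.2, -0.8]
width: 51.1
```

```bash
python3 - <<'E'
from h import *
shift([468,315,45]); pic("d4",{"top":(100,200,80,100),"side":(160,130,80,100)},5)
E
```

```text
clock 4.35 pos [467.94 315.06  30.31] tilt 0.016312157312992192 xdir [-0.96  0.3 ] q6 0.8931636640436141 w 51.057763155921414 F [-0.61  0.19 -0.8 ]
shift tool [ -0.07  -0.04 -14.69]
```

View pics/d4.png

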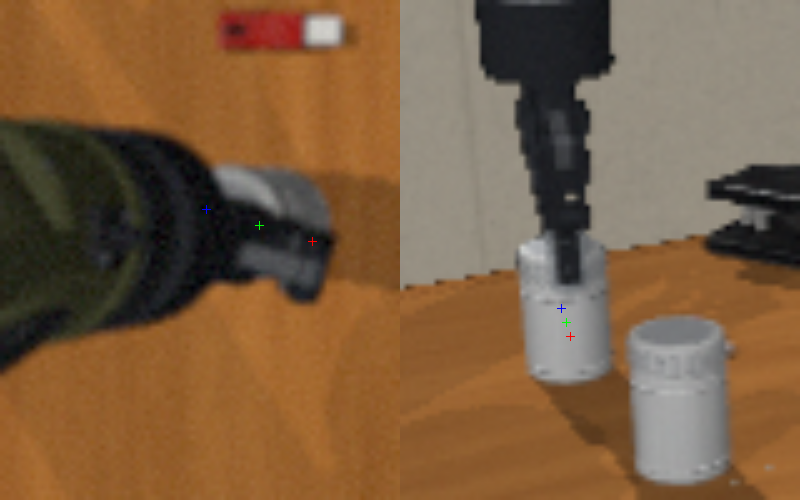

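Emit:
drive_tool(steps=[[[0,0,0],0,40],[[0,0,0],0,40],[[0,0,0],0,40],[[0,0,0],0,40]], squeeze=40)

```text
clock: 4.78
ee_pos: [468.0, 315.0, 30.4]
tool_rot: [0.471, 3.106, 0.0]
ft_force: [-0.9, 0.4, 3.0]
width: 50.8
```

Emit:
drive_tool(steps=[[[0,0,-3],0,40],[[0,0,-6],0,40],[[0,0,-8],0,40],[[0,0,-8],0,40],[[0,0,-8],0,40],[[0,0,-8],0,40],[[0,0,-8],0,40],[[0,0,-8],0,40],[[0,0,-6],0,40],[[0,0,-3],0,40],[[0,0,0],0,40],[[0,0,0],0,40],[[0,0,0],0,40],[[0,0,0],0,40]])

```text
clock: 5.95
ee_pos: [467.5, 314.6, 95.6]
tool_rot: [-0.471, -3.105, 0.001]
ft_force: [-0.3, -0.0, -5.8]
width: 50.2
```

```bash
python3 - <<'E'
from h import *
shift([550,-118,110]); pic("d5",{"top":(100,200,80,100),"side":(160,100,80,120)},5)
print(manip.sense()["wrist_torque"],manip.sense()["ft_force"])
E
```

```text
clock 5.95 pos [467.48 314.61  95.59] tilt 0.06441334467890579 xdir [-0.96  0.3 ] q6 0.8931519020033359 w 50.15300196012318 F [-0.31 -0.02 -5.8 ]
shift tool [-206.97 -388.75  -14.21]Traceback (most recent call last):
  File "<stdin>", line 2, in <module>
  File "h.py", line 31, in pic
    cv2.imwrite(f"pics/{tag}.png",np.hstack(out))
                                  ~~~~~~~~~^^^^^
    return _nx.concatenate(arrs, 1, dtype=dtype, casting=casting)
           ~~~~~~~~~~~~~~~^^^^^^^^^^^^^^^^^^^^^^^^^^^^^^^^^^^^^^^
ValueError: all the input array dimensions except for the concatenation axis must match exactly, but along dimension 0, the array at index 0 has size 500 and the array at index 1 has size 600
```

View pics/d5_side.png

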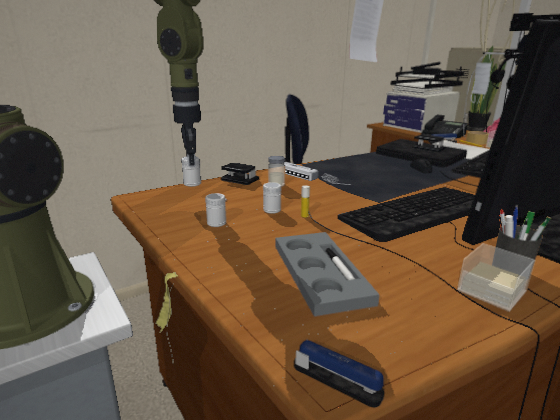

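Emit:
drive_tool(steps=[[[0,0,0],0,40]])

```text
clock: 6.13
ee_pos: [467.7, 314.8, 95.9]
tool_rot: [-0.471, -3.106, 0.001]
ft_force: [0.4, 0.3, -5.4]
width: 50.3
```

Emit:
drive_tool(steps=[[[0,0,0],0,40]])

```text
clock: 6.22
ee_pos: [467.8, 314.8, 96.0]
tool_rot: [-0.471, -3.106, 0.0]
ft_force: [-0.4, -0.9, -5.8]
width: 50.8
```

Emit:
drive_tool(steps=[[[0,0,0],0,40]])

```text
clock: 6.3
ee_pos: [467.9, 314.8, 96.1]
tool_rot: [-0.471, -3.106, 0.0]
ft_force: [1.0, 0.1, -6.3]
width: 50.7
```

Emit:
drive_tool(steps=[[[0,0,0],0,40]])

```text
clock: 6.38
ee_pos: [467.9, 314.9, 96.1]
tool_rot: [-0.471, -3.106, 0.0]
ft_force: [0.3, 0.3, -6.4]
width: 50.5
```

Emit:
drive_tool(steps=[[[0,0,6],0,40],[[0,0,10],0,40],[[0,0,12],0,40],[[0,0,12],0,40],[[0,0,10],0,40],[[0,0,7],0,40],[[0,0,4],0,40],[[0,0,3],0,40],[[0,0,1.5],0,40],[[0,0,0],0,40],[[0,0,0],0,54],[[0,0,0],0,58],[[0,0,0],0,70],[[0,0,0],0,85],[[0,0,-6],0,85],[[0,0,-15],0,85],[[0,0,-20],0,85],[[0,0,-20],0,85],[[0,0,-15],0,85],[[0,0,-4],0,85]])

```text
clock: 8.05
ee_pos: [469.7, 316.1, 114.1]
tool_rot: [0.47, 3.103, 0.005]
ft_force: [0.8, 0.4, 0.3]
width: 85.1
```

```bash
python3 - <<'E'
from h import *
shift([464,148,115]); pic("e1",{"top":(100,200,80,100),"side":(160,130,80,100)},5)
E
```

```text
clock 8.05 pos [469.67 316.07 114.14] tilt 0.2811932154109066 xdir [-0.96  0.3 ] q6 0.8931632479444913 w 85.05268255016045 F [0.85 0.38 0.33]
shift tool [ -44.39 -162.2    -1.35]
```

View pics/e1.png

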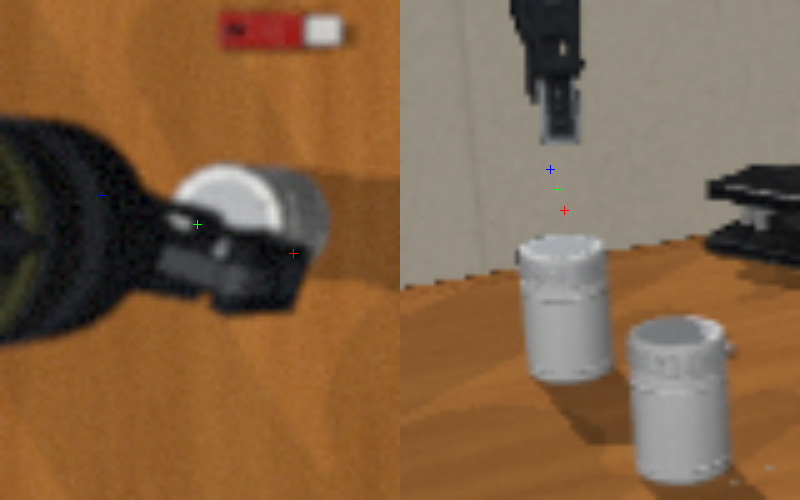

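Emit:
drive_tool(steps=[[[-2.6,-10,0],0,85],[[-6,-21,0],0,85],[[-6,-21,0],0,85],[[-6,-21,0],0,85],[[-6,-21,0],0,85],[[-6,-21,0],0,85],[[-6,-21,0],0,85],[[-5,-17,0],0,85],[[-2,-8,0],0,85],[[0,0,0],0,85],[[0,0,0],0,85]])

```text
clock: 9.07
ee_pos: [463.3, 147.4, 110.1]
tool_rot: [-0.472, -3.105, -0.0]
ft_force: [-1.0, 0.1, -0.2]
width: 85.1
```

Emit:
drive_tool(steps=[[[0,0,10],0,85],[[0,0,14],0,85],[[0,0,14],0,85],[[0,0,14],0,85],[[0,0,12],0,80],[[0,0,10],0,70],[[0,0,6],0,62],[[0,0,4],0,58],[[0,0,0],0,58],[[0,0,0],0,58]])

```text
clock: 9.9
ee_pos: [463.9, 147.9, 26.8]
tool_rot: [0.47, 3.106, 0.0]
ft_force: [0.6, -0.5, 0.2]
width: 58.0
```

```bash
python3 - <<'E'
from h import *
shift([464,148,30]); pic("e2",{"top":(170,190,80,100),"side":(180,130,80,100)},5)
E
```

```text
clock 9.9 pos [463.95 147.87  26.8 ] tilt 0.010501569229374438 xdir [-0.96  0.3 ] q6 0.6090164276746163 w 58.031753127237174 F [ 0.62 -0.55  0.2 ]
shift tool [-0.01  0.14 -3.2 ]
```

View pics/e2.png

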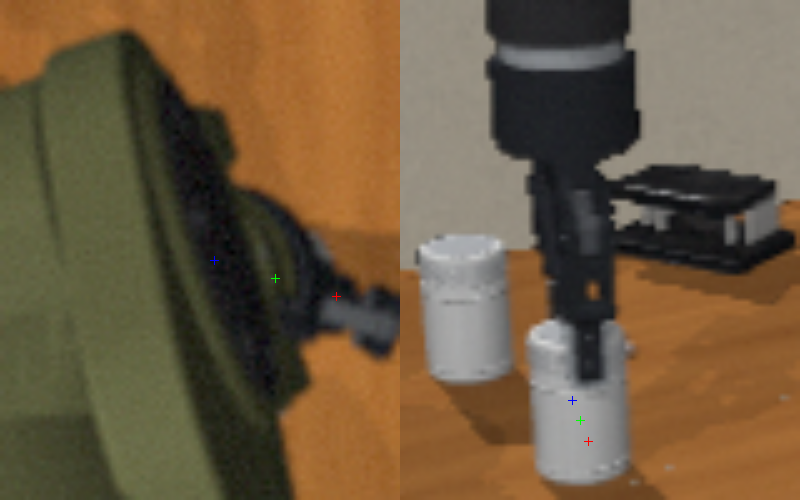

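Emit:
drive_tool(steps=[[[0,0,-3],0,58],[[0,0,0],0,54],[[0,0,0],0,52],[[0,0,0],0,50],[[0,0,0],0,40],[[0,0,0],0,40],[[0,0,-3],0,40],[[0,0,-6],0,40],[[0,0,-10],0,40],[[0,0,-10],0,40],[[0,0,-10],0,40],[[0,0,-10],0,40],[[0,0,-10],0,40],[[0,0,-8],0,40],[[0,0,-3],0,40],[[0,0,0],0,40],[[0,0,0],0,40],[[0,0,0],0,40],[[0,0,0],0,40]])

```text
clock: 11.58
ee_pos: [463.2, 147.4, 99.1]
tool_rot: [-0.471, -3.105, 0.001]
ft_force: [-0.1, 0.5, -2.3]
width: 50.4
```

Emit:
drive_tool(steps=[[[0,0,0],0,40]])

```text
clock: 11.67
ee_pos: [463.3, 147.5, 99.2]
tool_rot: [-0.471, -3.105, 0.001]
ft_force: [-0.9, 0.2, -3.1]
width: 50.4
```

Emit:
drive_tool(steps=[[[0,0,0],0,40]])

```text
clock: 11.75
ee_pos: [463.5, 147.5, 99.3]
tool_rot: [-0.471, -3.105, 0.001]
ft_force: [0.1, -0.0, -2.3]
width: 50.6
```

Emit:
drive_tool(steps=[[[0,0,0],0,40]])

```text
clock: 11.83
ee_pos: [463.6, 147.5, 99.4]
tool_rot: [-0.471, -3.106, 0.0]
ft_force: [0.2, -0.4, -2.4]
width: 49.6
```

```bash
python3 - <<'E'
from h import *
shift([550.3,-117.5,105]); pic("e3",{"top":(170,190,80,100),"side":(180,110,80,100)},5)
E
```

```text
clock 11.83 pos [463.56 147.54  99.43] tilt 0.030845154715927935 xdir [-0.96  0.3 ] q6 0.6089720259800028 w 49.619434748385935 F [ 0.21 -0.38 -2.43]
shift tool [-161.37 -227.44   -5.57]
```

View pics/e3.png

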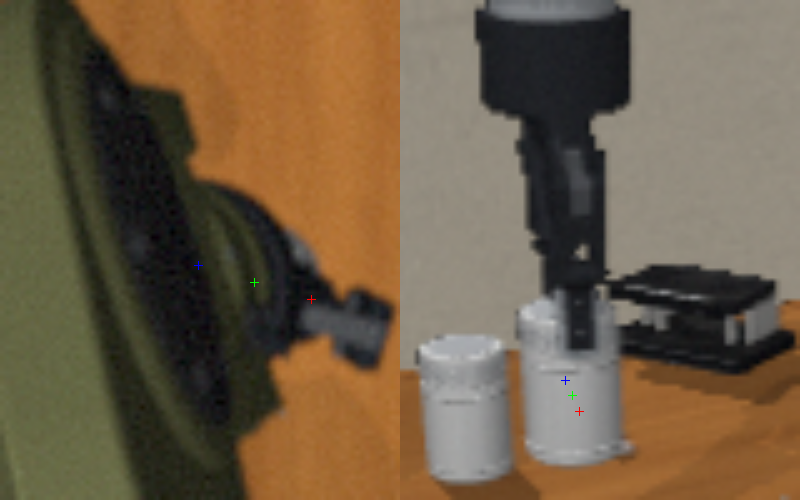

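Emit:
drive_tool(steps=[[[-4,-10,-2],0,40],[[-8,-20,-3],0,40],[[-10,-26,0],0,40],[[-10,-26,0],0,40],[[-10,-26,0],0,40],[[-10,-26,0],0,40],[[-10,-26,0],0,40],[[-10,-26,0],0,40],[[-10,-26,0],0,40],[[-10,-26,0],0,40],[[-10,-26,0],0,40],[[-10,-26,0],0,40],[[-10,-26,0],0,40],[[-10,-26,0],0,40],[[-10,-26,0],0,40],[[-8,-20,0],0,40],[[-5,-12,0],0,40],[[-3,-7.6,0],0,40],[[0,0,0],0,40],[[0,0,0],0,40]])

```text
clock: 13.6
ee_pos: [493.6, -287.9, 104.5]
tool_rot: [-0.471, -3.106, -0.001]
ft_force: [-0.1, -0.2, -2.5]
width: 50.4
```

Emit:
drive_tool(steps=[[[0,0,6],0,40],[[0,0,10],0,40],[[0,0,10],0,40],[[0,0,6],0,40],[[0,0,0],0,40],[[0,0,0],0,40]])

```text
clock: 14.1
ee_pos: [493.3, -287.8, 71.8]
tool_rot: [-0.47, -3.105, -0.001]
ft_force: [0.7, -0.6, -2.4]
width: 50.4
```

```bash
python3 - <<'E'
from h import *
shift([493.7,-288,60]); pic("f1",{"top":(360,170,80,100),"side":(250,190,120,100)},4)
E
```

```text
clock 14.1 pos [ 493.27 -287.78   71.79] tilt 0.10546308437884205 xdir [-0.96  0.3 ] q6 -0.22782928326981275 w 50.37862054965641 F [ 0.71 -0.62 -2.37]
shift tool [-0.5  -0.09 11.79]
```

View pics/f1.png

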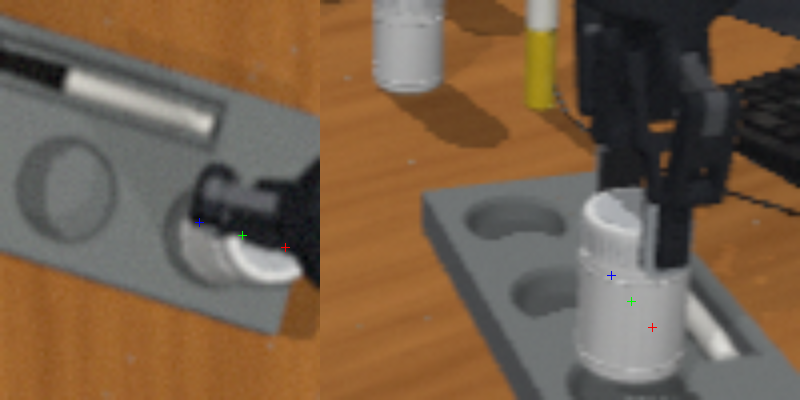

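```bash
cat >> h.py <<'E'
def over(tag,boxes,circles,k=5):
    out=[];t=np.linspace(0,2*np.pi,200)
    for n,(x0,y0,w,h) in boxes.items():
        a=cv2.imread(f"pics/{tag}_{n}.png"); c=cv2.resize(a[y0:y0+h,x0:x0+w],None,fx=k,fy=k)
        for (x,y,z,r,col) in circles:
            q=(proj(n,np.c_[x+r*np.cos(t),y+r*np.sin(t),0*t+z])-[x0,y0]+.5)*k
            cv2.polylines(c,[q.astype(np.int32).reshape(-1,1,2)],True,col,1)
        out.append(c)
    cv2.imwrite(f"pics/{tag}_o.png",np.hstack(out))
E
python3 - <<'E'
from h import *
over("f1",{"top":(380,180,70,80),"side":(290,220,80,80)},[(493.3,-287.8,41.8,26,(0,0,255)),(493.3,-287.8,121.8,26,(0,0,255)),(493.7,-288,26,32,(0,255,0)),(522,-202.7,26,32,(0,255,0))])
E
```

```text
(no output)
```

View pics/f1_o.png

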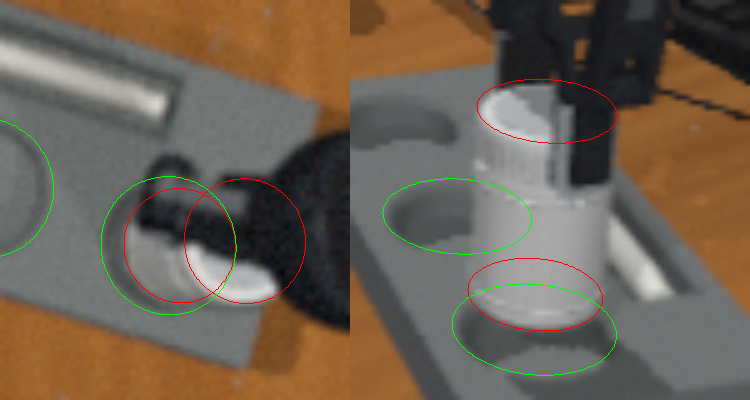

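Emit:
drive_tool(steps=[[[0,0.7,6],0,40],[[0,0,5],0,40],[[0,0,3],0,40],[[0,0,3],0,40],[[0,0,3],0,40],[[0,0,3],0,40],[[0,0,0],0,40]])

```text
clock: 14.78
ee_pos: [493.7, -287.6, 49.0]
tool_rot: [-0.471, -3.105, -0.001]
ft_force: [-0.4, -0.4, -2.5]
width: 50.4
```

```bash
python3 - <<'E'
from h import *
shift([493.7,-288,40]); print(manip.sense()["wrist_torque"])
E
```

```text
clock 14.78 pos [ 493.69 -287.61   48.99] tilt 0.053771871651089924 xdir [-0.96  0.3 ] q6 -0.22666271368897437 w 50.39689167013537 F [-0.38 -0.44 -2.53]
shift tool [-0.13 -0.37  8.99]
[ 0.03 -0.02  0.  ]
```

Already 7 mm below the mouth without contact. Continue.

Emit:
drive_tool(steps=[[[0,0,3],0,40],[[0,0,2.5],0,40],[[0,0,1.5],0,40],[[0,0,1],0,40],[[0,0,0],0,40]])

```text
clock: 15.2
ee_pos: [494.0, -287.8, 41.5]
tool_rot: [-0.471, -3.106, -0.0]
ft_force: [-0.3, -0.8, -3.3]
width: 50.8
```

Emit:
drive_tool(steps=[[[0,0,0.5],0,40],[[0,0,0],0,40]])

```text
clock: 15.37
ee_pos: [494.2, -287.8, 41.2]
tool_rot: [0.471, 3.106, -0.0]
ft_force: [-0.0, -0.6, -2.6]
width: 50.4
```

Emit:
drive_tool(steps=[[[0,0,0.5],0,40],[[0,0,0],0,40]])

```text
clock: 15.53
ee_pos: [494.2, -287.9, 40.8]
tool_rot: [0.471, 3.106, -0.0]
ft_force: [-1.4, 0.5, -2.7]
width: 50.5
```

Emit:
drive_tool(steps=[[[0,0,0.7],0,40],[[0,0,0],0,40],[[0,0,0],0,53],[[0,0,0],0,57],[[0,0,0],0,70],[[0,0,0],0,85],[[0,0,0],0,85],[[0,0,-6],0,85],[[0,0,-12],0,85],[[0,0,-20],0,85],[[0,0,-20],0,85],[[0,0,-20],0,85],[[0,0,-10],0,85],[[0,0,0],0,85]])

```text
clock: 16.7
ee_pos: [495.9, -288.9, 130.9]
tool_rot: [0.47, 3.102, -0.003]
ft_force: [0.5, -0.3, 0.1]
width: 85.2
```

```bash
python3 - <<'E'
from h import *
shift([642.8,143.5,128]); pic("g1",{"top":(360,170,80,100),"side":(250,190,120,100)},4,False)
over("g1",{"top":(380,180,70,80),"side":(290,220,80,80)},[(493.7,-288,10,26,(0,0,255)),(493.7,-288,90,26,(0,0,255)),(493.7,-288,26,32,(0,255,0))])
E
```

```text
clock 16.7 pos [ 495.9  -288.89  130.87] tilt 0.2777383615764709 xdir [-0.96  0.3 ] q6 -0.22661867157047308 w 85.22515623760255 F [ 0.52 -0.32  0.12]
shift tool [-12.15 456.5    2.42]
```

View pics/g1_o.png

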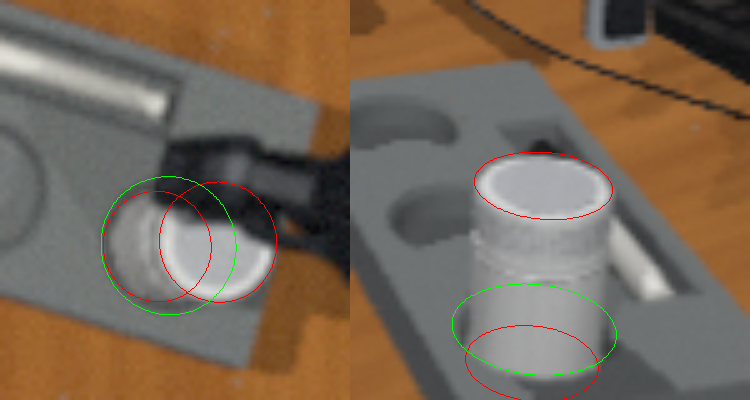

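Emit:
drive_tool(steps=[[[0,10,0],0,85],[[0,20,0],0,85],[[-1,28,0],0,85],[[-1,28,0],0,85],[[-1,28,0],0,85],[[-1,28,0],0,85],[[-1,28,0],0,85],[[-1,28,0],0,85],[[-1,28,0],0,85],[[-1,28,0],0,85],[[-1,28,0],0,85],[[-1,28,0],0,85],[[-1,28,0],0,85],[[-1,28,0],0,85],[[-1,28,0],0,85],[[-1,28,0],0,85],[[0,20,0],0,85],[[0,10,0],0,85],[[0,4,0],0,85],[[0,0,0],0,85]])

```text
clock: 18.47
ee_pos: [641.8, 144.1, 126.8]
tool_rot: [-0.469, -3.105, 0.001]
ft_force: [-0.7, -0.0, 0.9]
width: 84.8
```

Emit:
drive_tool(steps=[[[0,0,0],0,85],[[0,0,0],0,85]])

```text
clock: 18.63
ee_pos: [642.1, 142.3, 127.8]
tool_rot: [-0.473, -3.105, 0.001]
ft_force: [0.6, -0.5, -0.8]
width: 85.4
```

```bash
python3 - <<'E'
from h import *
shift([642.8,143.5,30])
E
```

```text
clock 18.63 pos [642.11 142.3  127.81] tilt 0.04800849197872102 xdir [-0.95  0.3 ] q6 0.5203541199518081 w 85.40068520253828 F [ 0.6  -0.49 -0.78]
shift tool [-0.34  1.42 97.81]
```

Emit:
drive_tool(steps=[[[0,0.7,8],0,85],[[0,0,14],0,85],[[0,0,16],0,85],[[0,0,16],0,85],[[0,0,14],0,85],[[0,0,12],0,75],[[0,0,9],0,65],[[0,0,6],0,60],[[0,0,2],0,58],[[0,0,0],0,58],[[0,0,0],0,58],[[0,0,0],0,58]])

```text
clock: 19.63
ee_pos: [643.5, 144.4, 31.9]
tool_rot: [0.47, 3.105, 0.001]
ft_force: [-0.4, -1.2, 0.7]
width: 57.8
```

```bash
python3 - <<'E'
from h import *
shift([642.8,143.5,30]); pic("h1",{"side":(220,130,120,100)},5)
E
```

```text
clock 19.63 pos [643.5  144.4   31.89] tilt 0.08257161765419367 xdir [-0.96  0.3 ] q6 0.5215421987285983 w 57.79461576229921 F [-0.38 -1.23  0.74]
shift tool [ 0.41 -1.07  1.89]
```

View pics/h1.png

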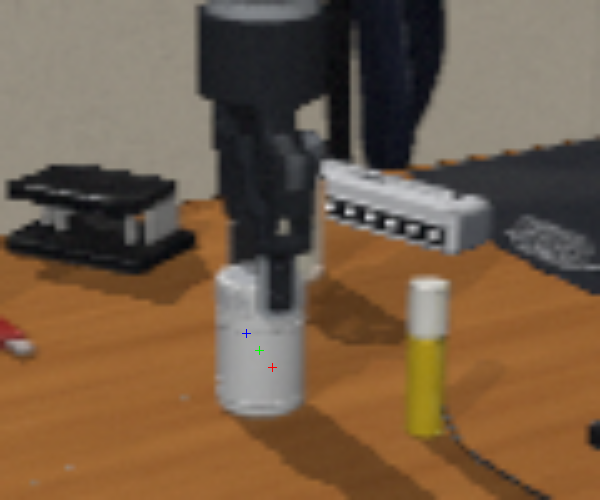

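Aligned on the third tin. Grasp and lift.

Emit:
drive_tool(steps=[[[0,-0.5,1],0,58],[[0,0,0],0,54],[[0,0,0],0,52],[[0,0,0],0,50],[[0,0,0],0,40],[[0,0,0],0,40]])

```text
clock: 20.18
ee_pos: [642.9, 143.5, 30.5]
tool_rot: [0.471, 3.105, -0.0]
ft_force: [-1.4, -0.8, 5.4]
width: 50.6
```

Emit:
drive_tool(steps=[[[0,0,-3],0,40],[[0,0,-6],0,40],[[0,0,-10],0,40],[[0,0,-10],0,40],[[0,0,-10],0,40],[[0,0,-10],0,40],[[0,0,-10],0,40],[[0,0,-8],0,40],[[0,0,-3],0,40],[[0,0,0],0,40],[[0,0,0],0,40],[[0,0,0],0,40],[[0,0,0],0,40]])

```text
clock: 21.27
ee_pos: [642.1, 143.6, 99.2]
tool_rot: [-0.47, -3.105, 0.001]
ft_force: [0.2, -0.3, -1.6]
width: 50.6
```

Emit:
drive_tool(steps=[[[0,0,0],0,40]])

```text
clock: 21.35
ee_pos: [642.2, 143.6, 99.3]
tool_rot: [-0.471, -3.105, 0.001]
ft_force: [0.0, 0.4, -1.1]
width: 50.1
```

Emit:
drive_tool(steps=[[[0,0,0],0,40]])

```text
clock: 21.43
ee_pos: [642.3, 143.7, 99.5]
tool_rot: [-0.471, -3.105, 0.001]
ft_force: [0.8, 0.4, -0.7]
width: 50.7
```

```bash
python3 - <<'E'
from h import *
shift([550.3,-117.5,105])
E
```

```text
clock 21.43 pos [642.32 143.65  99.48] tilt 0.04895254546573439 xdir [-0.96  0.3 ] q6 0.520816247509175 w 50.732503174352516 F [ 0.82  0.44 -0.68]
shift tool [  10.53 -276.69   -5.39]
```

Emit:
drive_tool(steps=[[[0,-8,-2],0,40],[[0,-16,-3],0,40],[[1,-24,0],0,40],[[1,-24,0],0,40],[[1,-24,0],0,40],[[1,-24,0],0,40],[[1,-24,0],0,40],[[1,-24,0],0,40],[[1,-24,0],0,40],[[1,-24,0],0,40],[[1,-24,0],0,40],[[1,-18,0],0,40],[[1,-12,0],0,40],[[0,-6.6,0],0,40],[[0,0,0],0,40],[[0,0,0],0,40]])

```text
clock: 22.77
ee_pos: [550.2, -117.2, 105.2]
tool_rot: [0.471, 3.106, 0.001]
ft_force: [-0.3, 0.8, -0.6]
width: 50.4
```

Emit:
drive_tool(steps=[[[0,0,6],0,40],[[0,0,10],0,40],[[0,0,10],0,40],[[0,0,6],0,40],[[0,0,0],0,40],[[0,0,0],0,40]])

```text
clock: 23.27
ee_pos: [549.5, -116.7, 72.0]
tool_rot: [-0.47, -3.104, -0.0]
ft_force: [0.3, 0.6, -1.7]
width: 50.6
```

```bash
python3 - <<'E'
from h import *
shift([550.3,-117.5,60]); pic("i1",{"top":(310,150,80,100),"side":(250,190,80,100)},4)
p=manip.sense()["ee_pos"]
over("i1",{"top":(310,170,70,80),"side":(260,180,80,80)},[(*p[:2],p[2]-30.3,26,(0,0,255)),(*p[:2],p[2]+49.7,26,(0,0,255)),(550.3,-117.5,26,32,(0,255,0))])
E
```

```text
clock 23.27 pos [ 549.47 -116.72   72.01] tilt 0.10995761011897902 xdir [-0.96  0.3 ] q6 0.09100364085556659 w 50.63702494142186 F [ 0.26  0.59 -1.68]
shift tool [-1.05 -0.49 12.  ]
```

View pics/i1_o.png

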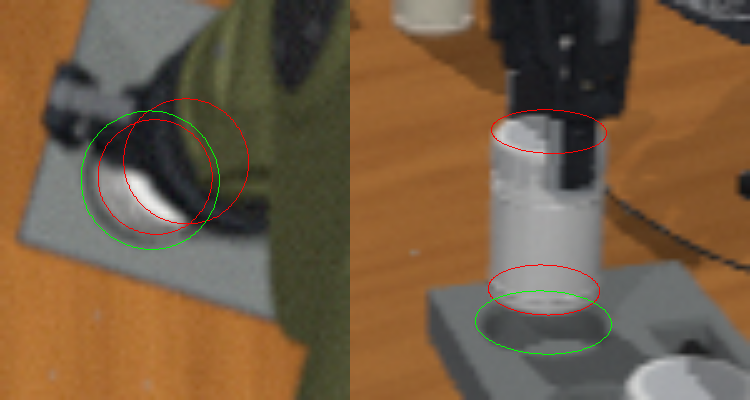

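Emit:
drive_tool(steps=[[[0,-0.3,6],0,40],[[0,0,5],0,40],[[0,0,3],0,40],[[0,0,3],0,40],[[0,0,3],0,40],[[0,0,3],0,40],[[0,0,0],0,40]])

```text
clock: 23.95
ee_pos: [549.6, -117.4, 49.3]
tool_rot: [-0.471, -3.105, -0.0]
ft_force: [0.6, -0.2, -1.4]
width: 50.7
```

Emit:
drive_tool(steps=[[[0,0,3],0,40],[[0,0,2.5],0,40],[[0,0,1.5],0,40],[[0,0,1],0,40],[[0,0,0],0,40]])

```text
clock: 24.37
ee_pos: [549.9, -117.4, 41.7]
tool_rot: [-0.471, -3.106, -0.0]
ft_force: [0.3, -0.1, -1.2]
width: 50.7
```

Emit:
drive_tool(steps=[[[0,0,0.7],0,40],[[0,0,0],0,40],[[0,0,0],0,53],[[0,0,0],0,57],[[0,0,0],0,70],[[0,0,0],0,85],[[0,0,0],0,85],[[0,0,-6],0,85],[[0,0,-12],0,85],[[0,0,-20],0,85],[[0,0,-20],0,85],[[0,0,-20],0,85],[[0,0,-10],0,85],[[0,0,0],0,85]])

```text
clock: 25.53
ee_pos: [552.1, -117.9, 132.2]
tool_rot: [0.47, 3.101, -0.0]
ft_force: [0.2, 0.9, 0.4]
width: 85.2
```

```bash
python3 - <<'E'
from h import *
shift([468,315,125]); pic("j1",{"top":(310,150,80,100),"side":(250,190,80,100)},4,False)
over("j1",{"top":(310,170,70,80),"side":(260,180,80,80)},[(550.2,-117.5,90,26,(0,0,255)),(550.3,-117.5,26,32,(0,255,0))])
E
```

```text
clock 25.53 pos [ 552.1  -117.9   132.17] tilt 0.2768894236967953 xdir [-0.96  0.3 ] q6 0.09045663362821317 w 85.20957254432962 F [0.16 0.94 0.39]
shift tool [208.64 388.53   6.35]
```

View pics/j1_o.png

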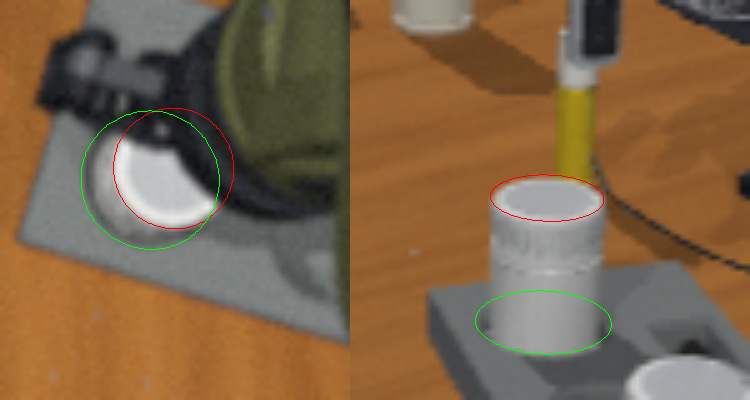

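Emit:
drive_tool(steps=[[[4,8,0],0,85],[[9,16,0],0,85],[[13,24,0],0,85],[[13,24,0],0,85],[[13,24,0],0,85],[[13,24,0],0,85],[[13,24,0],0,85],[[13,24,0],0,85],[[13,24,0],0,85],[[13,24,0],0,85],[[13,24,0],0,85],[[13,24,0],0,85],[[13,24,0],0,85],[[13,24,0],0,85],[[13,24,0],0,85],[[12,24,0],0,85],[[8,16,0],0,85],[[5,12.4,0],0,85],[[0,0,0],0,85],[[0,0,0],0,85]])

```text
clock: 27.3
ee_pos: [466.6, 314.8, 128.3]
tool_rot: [-0.469, -3.105, 0.002]
ft_force: [-0.2, 0.4, 0.5]
width: 85.2
```

Emit:
drive_tool(steps=[[[0,0,0],0,85],[[0,0,0],0,85]])

```text
clock: 27.47
ee_pos: [467.4, 313.7, 129.0]
tool_rot: [-0.473, -3.105, 0.001]
ft_force: [-0.6, 0.1, 0.5]
width: 84.9
```

```bash
python3 - <<'E'
from h import *
shift([468,315,30]); pic("k1",{"top":(100,200,80,100),"side":(160,130,80,100)},5)
E
```

```text
clock 27.47 pos [467.39 313.72 128.95] tilt 0.054212723474456416 xdir [-0.95  0.3 ] q6 0.893326693403086 w 84.87540779540429 F [-0.58  0.08  0.49]
shift tool [-0.23  1.49 98.95]
```

View pics/k1.png

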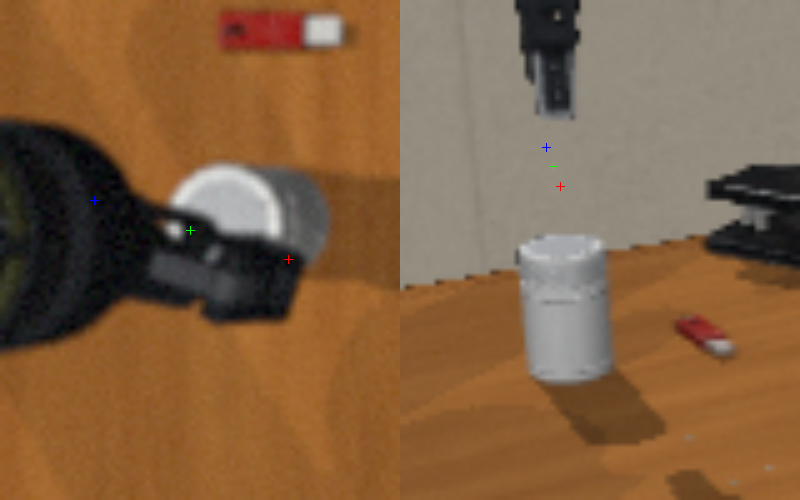

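Emit:
drive_tool(steps=[[[0,0.5,8],0,85],[[0,0,14],0,85],[[0,0,16],0,85],[[0,0,16],0,85],[[0,0,14],0,85],[[0,0,12],0,75],[[0,0,9],0,65],[[0,0,6],0,60],[[0,0,4],0,58],[[0,0,0],0,58],[[0,0,0],0,58]])

```text
clock: 28.48
ee_pos: [467.9, 315.4, 30.5]
tool_rot: [0.471, 3.106, 0.0]
ft_force: [0.2, -0.0, 0.2]
width: 58.2
```

Emit:
drive_tool(steps=[[[0,0,0],0,54],[[0,0,0],0,52],[[0,0,0],0,50],[[0,0,0],0,40],[[0,0,0],0,40],[[0,0,0],0,40]], squeeze=50)

```text
clock: 28.98
ee_pos: [468.1, 315.4, 31.4]
tool_rot: [0.471, 3.105, 0.001]
ft_force: [-1.6, -1.6, 5.5]
width: 50.2
```

Emit:
drive_tool(steps=[[[0,0,-3],0,40],[[0,0,-6],0,40],[[0,0,-10],0,40],[[0,0,-14],0,40],[[0,0,-14],0,40],[[0,0,-14],0,40],[[0,0,-14],0,40],[[0,0,-14],0,40],[[0,0,-14],0,40],[[0,0,-14],0,40],[[0,0,-14],0,40],[[0,0,-14],0,40],[[0,0,-10],0,40],[[0,0,-6],0,40],[[0,0,-3],0,40],[[0,0,0],0,40],[[0,0,0],0,40],[[0,0,0],0,40],[[0,0,0],0,40],[[0,0,0],0,40]])

```text
clock: 30.65
ee_pos: [467.3, 315.1, 193.6]
tool_rot: [-0.471, -3.105, 0.001]
ft_force: [0.0, -0.7, -6.2]
width: 50.1
```

Emit:
drive_tool(steps=[[[0,0,-6],0,40],[[0,0,-6],0,40],[[0,0,0],0,40],[[0,0,0],0,40],[[0,0,0],0,40],[[0,0,0],0,40],[[0,0,0],0,40],[[0,0,0],0,40]])

```text
clock: 31.32
ee_pos: [467.5, 315.2, 206.1]
tool_rot: [-0.471, -3.106, 0.0]
ft_force: [-0.1, -1.0, -6.7]
width: 50.2
```

```bash
python3 - <<'E'
from h import *
shift([468,315,30]); pic("l1",{"top":(100,200,80,100),"side":(160,130,80,100)},5)
print(manip.sense()["qd"])
E
```

```text
clock 31.32 pos [467.5  315.21 206.12] tilt 0.01965317868762895 xdir [-0.96  0.3 ] q6 0.8940457742180149 w 50.209709305812865 F [-0.08 -0.99 -6.69]
shift tool [ -0.57  -0.   176.12]
[ 0. -0.  0.  0. -0.  0.]
```

View pics/l1_side.png

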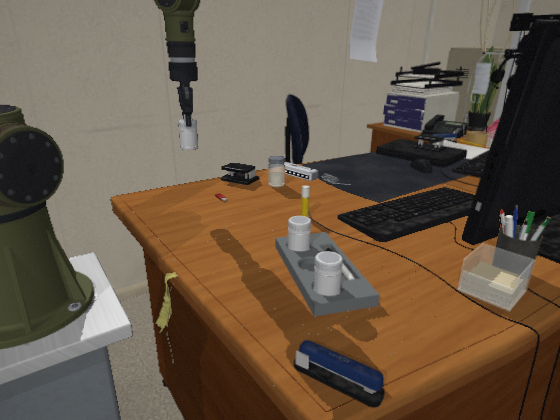

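View pics/l1_top.png

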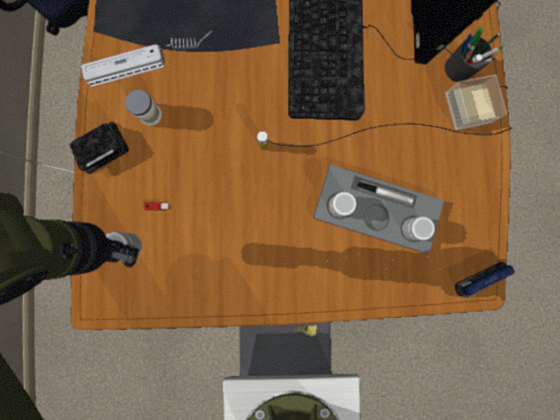

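```bash
python3 - <<'E'
from plant import close_job
print(close_job())
E
```

```text
the job is handed in; nothing more can be done
None
```

The two lighter tins are seated and let go in the outer recesses of the tray, and the gripper still holds the heaviest. I handed the job in at about 31 s of the 72 s allowed; it reports no verdict.

| Tin (start x, y in mm) | Force when lifted | Where it ended |
|---|---|---|
| (468, 315) | about 6 N | held in the gripper |
| (464, 148) | about 2.5 N | `tray_hole2` |
| (643, 143.5) | about 1.2 N | `tray_hole0` |

- **Seated tins:** after release, both lids matched the outline drawn for a fully home tin, lid at 90 mm above the desk, to about a pixel. Both stand upright.
- **Held tin:** the final reading was 6.7 N, with the TCP at 206 mm. That puts the tin's underside about 175 mm above the desk. The jaws were at 50 mm and the joints at rest.
- **Bystanders:** the last pictures show the marker, USB stick and glue stick where they started.

**One disagreement:** in the camera pictures the fingertips appeared about 30 to 40 mm higher than the stated TCP-to-tip distance would put them. I did not find the cause. I gripped with the TCP at about 30 mm, a height that worked under either reading, and all four grasps held.

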